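# Put the ceramic massage ball and egg away in the sliding-lid box

### The arm

A 7-joint arm with a two-finger parallel gripper is mounted at the origin on the work surface. World frame = base frame: x ahead of the robot, y to its left, z up, the work surface at z = 0. Lengths are in m, angles in rad, forces in N, time in s.
With the tool pointing down it reaches from about 0.4 to 0.85 m from the base axis. Payload 10.4 kg.
Tool frame: the origin (TCP) lies at the very end of the fingers, on their centre line; the grasp point (between the pads) lies 19 mm behind it (manip.tcp_to_grasp is the distance from the TCP to the grasp point, in m); x points along the fingers, y is the direction in which the jaws open and shut, and the axes are right-handed (so a half turn about x gives the same grasp; the last joint's range is limited). The gripper opens to 85 mm and grips with 20 to 120 N. Pads are 22 mm wide; open, the fingers measure 114 mm over their backs; the gripper's body (76 mm by 85 mm) begins 54 mm behind the grasp point. The pads swing forward as they close: fully open they stand 13 mm farther back than shut.
Start: joints at [-1.211, 0.332, -0.065, 1.46, 0.022, 1.35, -0.088], TCP at [0.233, 0.58, 0.231] pointing down, gripper open.
Joint ranges: [-2.6, 2.6], [-0.5, 2.12], [-1.47, 1.34], [0.16, 2.42], [-1.27, 4.41], [0.06, 2.06], [-2.6, 2.6]. Speed limits (rad/s): [2.22, 2.22, 2.79, 2.79, 3.14, 3.14, 3.14].

### API

Orientations are given as a unit quaternion [x, y, z, w].
In Python, from workcell import manip, cams, hand_in gives the robot as it stands.
- The arm moves only by the shell command python3 -m handwheel 'ROWS' [FORCE]. ROWS is text: rows parted by semicolons, each of 7 numbers parted by spaces: the shift along the tool's x, y, z in mm, then the turn, a rotation vector about the tool's x, y, z in rad, then the finger opening in mm, from 0 to 85.4. A call has 1 to 8 rows; each row shifts and turns the commanded pose from where the row before left it, along the tool's axes as they then stand; what a row does not reach is not made up. A row lasts 1/10 s, in which the tool goes at most 50 mm and 8.59 degrees, less where a joint would pass 70% of its speed; a pose out of reach is approached as far as the arm can. A call with a gripper value outside its range is refused whole. The fingers move at their own pace and stop on an object; FORCE is the grip in N (left out, the last holds). Time passes only in rows, so rows that do not move let the fingers close. It gives the time, the measured TCP pose, the force and the opening at its end, in the units of the state.
- manip.get_obs(): the state, without advancing time (a new reading comes with each control period).
- cams.camera(name): name is "scene" or "side" or "wrist"; returns a dict with "color" (420x560x3 uint8, blue, green, red), "depth" (420x560 float32, m along the optical axis (not along the pixel's ray), 0 where there is no reading), "camera_matrix" (3x3 intrinsics, pixels), "distortion" ([k1, k2, p1, p2, k3] as OpenCV has them; the pictures are not rectified), "origin" and "attitude" of the camera in the world; the wrist camera has in their place "T_tool_cam" (4x4, takes a point from camera to tool coordinates, whose origin is the TCP and whose axes are the tool frame's). Camera axes: x right, y down, z forward; pixel columns grow to the right and rows downward; lengths in m; the calibration is good to about 2 mm. A picture is of the moment at which its call begins: read the wrist's pose just before it.
- hand_in(): hands the job in, once; it reports no verdict.
Trained networks look in the newest picture that a camera, given by its name, has taken for a name from the list of things; names that differ only in an ending like _2 or _b are one class to them, and where a whole thing is asked for, a point or a joint stands for the part that bears it (a point fixed in the world has none). Each returns a list of dicts, best first, with "conf" (0 to 1); they miss things now and then, are a little off and sometimes report something else, mostly with a low value. They report only what shows in the picture. A call takes as long as a camera call. They do not tell look-alikes from the thing itself.
- cams.recognise(camera, thing): "box" ([left, top, width, height] in pixels, round what is visible of it).
- cams.outline_of(camera, thing): "region" (420x560 bool, what is visible of it) and "box" ([left, top, width, height] in pixels, round what is visible of it).
The state is a dict: "clock": time; "joint_pos": joint angles; "joint_velocities": joint speeds; "tau": joint torques, N m; "position": TCP position; "ee_rot": TCP orientation; "ft_force": force on the tool from outside, world axes, zero at the start; "torque": the same for the moment, N m; "grip_width": opening from 0.0 (shut) to 1.0 (fully open).
Only numpy, scipy, OpenCV 4.12 (cv2) and the standard library are available. Lean on these libraries where they do the work, as an engineer would, in place of code of your own. Each camera call takes 0.05 s, during which the arm holds its last target.

### The job

Slide the lid of the black box fully back to its stop and put the two ceramic massage pieces away, the blue ball in one of the box's two wells and the terracotta egg in the other. They chip easily: lower each one gently all the way to the floor of its well and let go there, do not drop it or press it down. Leave the lid open and do not disturb the hand gripper, door stop, key tray and tin lying around.

Things in the scene. Friction and masses are not known exactly. Their poses are not given: they have to be found in the camera images.
- box: Black plastic box with two open wells side by side, fixed. Origin on the table under the middle of the wells; x points back (the way the lid opens), y left. Outside x -81 to +151 mm, y -162 to +162. Rim at z = 80 mm; rails along both sides (|y| over 150) up to z = 89. A wall 8 mm thick at y = 0 parts the wells. Behind them (x over 75) is a closed deck at z = 80 that the lid runs on.
- well_left (a point): Centre of the tan floor of the left well (box x 0, y +79 mm, z 10 mm); axes as the box. The well is 150 mm long (box x), 150 mm wide (y) and 70 mm deep; its floor is a flat sprung tray that gives up to 6 mm downward (1.5 N/mm, stays up till about 1 N), so a piece lying on it sinks 0 to 2 mm.
- well_right (a point): Centre of the tan floor of the right well (box x 0, y -79 mm, z 10 mm); axes as the box. Same size and same sprung floor as the left well.
- lid (a joint): How far the lid is back, in m: 0 closed, 0.156 fully back at its stop (both wells quite uncovered); starts about half-way. It slides along the box's +x, needs about 3 N, and stays where it is left.
- lid_grip (a point): Centre of the orange bar on top of the grey lid near its front edge; axes as the box, moves with the lid (box x = joint - 65 mm). The bar is 18 mm thick (x), 90 mm long (y), z 86 to 110 mm over the table; push its front face or pinch it from above. The lid plate is at z 80 to 86 mm, 304 mm wide, from 16 mm in front of this point to 144 mm behind it.
- ball_center (a point): Centre of the blue glazed ceramic ball, 64 mm diameter, 0.18 to 0.35 kg, at first resting on one of two low square black rubber frames (54 mm outside, 8 mm high, fixed), its centre about 34 mm above the table. It rolls freely.
- egg_center (a point): Centre of the terracotta-coloured ceramic egg, round about its long axis, 84 mm long and 60 mm thick in the middle, tapering evenly to both ends, 0.15 to 0.31 kg. Its x axis is the long axis, lying level. At first it rests on the other rubber frame, its centre about 34 mm above the table.
- ball: The ball itself (its frame turns as it rolls; use ball_center).
- egg: The egg itself (origin 30 mm from its axis; use egg_center).
- spring_grip: Bystander: red spring hand gripper lying flat, 150 x 98 x 27 mm. Origin under it.
- door_stop: Bystander: aluminium door stop, 60 mm diameter, 60 mm high. Origin under its centre.
- key_tray: Bystander: open white key tray, 90 x 120 mm, 25 mm high. Origin under its centre.
- tin: Bystander: flat round tin, 84 mm diameter, 28 mm high. Origin under its centre.
Things that resemble listed ones, but are neither listed nor needed, are in the scene too. Of the things that look like the ball, take the one that is nearest to the robot's base at the start.

How it is judged:
At the end, for the whole second after the job is handed in: The lid is back to within 9 mm of its stop (joint above 0.147); ball and egg each lie in a well of their own (centre within 65 mm sideways of the well's middle and less than 50 mm above its floor), let go and almost at rest (under 0.05 m/s) (value of joint lid above 0.147 m and (((horizontal distance between ball_center and well_left below 0.065 m and z of ball_center in the frame of well_left below 0.05 m) and (horizontal distance between egg_center and well_right below 0.065 m and z of egg_center in the frame of well_right below 0.05 m)) or ((horizontal distance between ball_center and well_right below 0.065 m and z of ball_center in the frame of well_right below 0.05 m) and (horizontal distance between egg_center and well_left below 0.065 m and z of egg_center in the frame of well_left below 0.05 m))) and linear speed of each of ball, egg below 0.05 m/s); the robot touches nothing.
It fails at once if the ball is knocked or pressed against the box with more than 20 N (contact force between ball and box above 20 N).
It fails at once if the ball falls into a well (faster than 0.5 m/s below the rim) (z of ball_center in the frame of well_left below 0.07 m and (horizontal distance between ball_center and well_left below 0.08 m or horizontal distance between ball_center and well_right below 0.08 m) and linear speed of ball above 0.5 m/s).
It fails at once if the egg is knocked or pressed against the box with more than 20 N (contact force between egg and box above 20 N).
It fails at once if the egg falls into a well (faster than 0.5 m/s below the rim) (z of egg_center in the frame of well_left below 0.07 m and (horizontal distance between egg_center and well_left below 0.08 m or horizontal distance between egg_center and well_right below 0.08 m) and linear speed of egg above 0.5 m/s).
It fails at once if the hand gripper, door stop, key tray or tin is shifted by more than 30 mm (distance of any of spring_grip, door_stop, key_tray, tin from where it was at the start of the episode above 0.03 m).
It also fails if it takes over 72 s, if anything falls off the work surface, if the arm or the gripper's body presses on something with over 40 N, if the wrist force passes 120 N, or if a joint passes its speed limit or range.

## Working session

There is one attempt and no reset: what is moved stays moved. The work goes in short steps, Python scripts to look and compute and a shell command to move; the robot and the scene stay as the last step left them, time stands still between calls to the robot, and variables do not carry over. Pictures are saved under pics/ and viewed, and the job is handed in when it is done.

```bash
ls; mkdir -p pics
python3 - <<'E'
from workcell import manip, cams
import cv2
print(manip.get_obs(), manip.tcp_to_grasp)
for n in ["scene","side"]:
    c=cams.camera(n); cv2.imwrite(f"pics/{n}0.png",c["color"]); print(n,c["origin"],c["attitude"],c["camera_matrix"],c["distortion"])
    for t in ["box","lid_grip","ball","egg","spring_grip","door_stop","key_tray","tin"]:
        print(t,[(r["box"],round(r["conf"],2)) for r in cams.recognise(n,t)])
E
```

```text
pics
{'clock': 0.0, 'joint_pos': array([-1.21057456,  0.33285866, -0.06470471,  1.46092664,  0.02162997,
        1.3498975 , -0.08847969]), 'joint_velocities': array([ 0.00030931, -0.00237966,  0.00077271, -0.00051246,  0.00103365,
        0.00063808,  0.00145732]), 'tau': array([ 8.17251166e-04, -6.25449228e+01,  4.96007153e-02, -3.91618896e+01,
        1.61573128e-02,  9.83608566e-03,  1.69323363e-05]), 'position': array([0.23333623, 0.57941361, 0.23053121]), 'ee_rot': array([ 0.134016  ,  0.69425764, -0.13499375,  0.69413452]), 'ft_force': array([ 0.16607164, -0.22142567, -0.66887034]), 'torque': array([ 0.00504309, -0.00600287, -0.01266427]), 'grip_width': 0.9993710526374235} 0.0187
scene [1.20782491 0.1974094  1.24692404] [ 0.57258902  0.77302541 -0.22291229 -0.15774549] [[449.67342629   0.         275.83772996]
 [  0.         449.67342629 206.27309751]
 [  0.           0.           1.        ]] [0.00614954 0.         0.         0.         0.        ]
box [([231.9, 181.1, 135.2, 110.3], 0.59)]
lid_grip [([236.3, 203.9, 110.1, 79.3], 0.68), ([231.5, 178.4, 132.2, 110.6], 0.25)]
b
[... 333 characters left out ...]
.03969007] [ 0.89954623 -0.04891167  0.01686726 -0.43375076] [[491.04680217   0.         279.08960495]
 [  0.         491.04680217 216.70036099]
 [  0.           0.           1.        ]] [0.0203666 0.        0.        0.        0.       ]
box [([252.7, 173.4, 80.8, 83.9], 0.9)]
lid_grip [([283.3, 175.5, 49.1, 60.6], 0.79), ([312.9, 273.7, 24.6, 25.7], 0.6)]
ball [([353.6, 277.0, 26.1, 25.3], 0.89), ([328.3, 310.1, 23.0, 23.3], 0.78), ([314.9, 280.2, 19.7, 19.6], 0.75), ([252.2, 174.2, 83.6, 83.5], 0.41)]
egg [([247.5, 281.9, 30.9, 19.8], 0.85)]
spring_grip [([196.0, 167.1, 28.2, 28.9], 0.92)]
door_stop []
key_tray [([352.9, 237.7, 33.6, 37.5], 0.89)]
tin [([241.3, 155.4, 23.0, 18.4], 0.91)]
```

Run:
```python
import cv2
for n in ["scene","side"]:
    c=cv2.imread(f"pics/{n}0.png"); c=c[120:345,100:450] if n=="scene" else c[130:355,150:450]
    c=cv2.resize(c,None,fx=2.2,fy=2.2,interpolation=cv2.INTER_CUBIC); cv2.imwrite(f"pics/{n}0z.png",c)
```

```text
(no output)
```

View pics/scene0z.png

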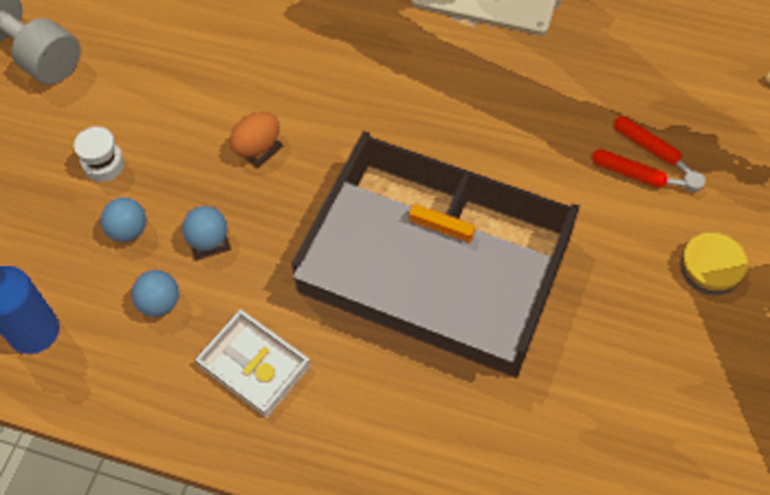

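View pics/side0z.png

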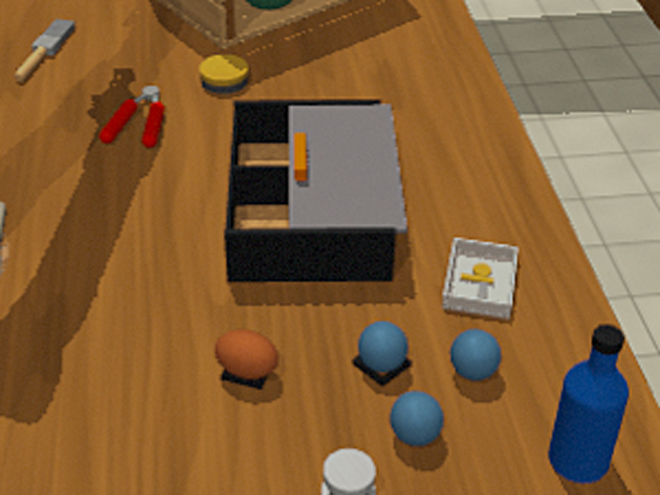

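Scene picture: box at (232–367,181–291), the egg on its frame at (217,181), and three blue balls at (194,222), (171,253) and (156,220). Only the first of these shows a black frame. I'll measure them all.

```bash
cat > h.py <<'E'
import numpy as np, cv2
from scipy.spatial.transform import Rotation as R
from scipy.optimize import least_squares
def pose(c,obs=None):
    if "T_tool_cam" in c:
        T=np.array(c["T_tool_cam"]); Rt=R.from_quat(obs["ee_rot"]).as_matrix()
        return Rt@T[:3,:3], Rt@T[:3,3]+obs["position"]
    return R.from_quat(c["attitude"]).as_matrix(), np.array(c["origin"])
def rays(c,px):
    return cv2.undistortPoints(np.array(px,float).reshape(-1,1,2),c["camera_matrix"],np.array(c["distortion"]))[:,0]
def cloud(c,obs=None):
    M,o=pose(c,obs); h,w=c["depth"].shape
    u,v=np.meshgrid(np.arange(w),np.arange(h)); n=rays(c,np.stack([u.ravel(),v.ravel()],1))
    d=c["depth"].reshape(-1,1); P=np.hstack([n*d,d])@M.T+o
    P[d[:,0]==0]=np.nan
    return P.reshape(h,w,3)
def onplane(c,px,z,obs=None):
    M,o=pose(c,obs); n=rays(c,px); d=np.hstack([n,np.ones((len(n),1))])@M.T
    return o+d*((z-o[2])/d[:,2])[:,None]
def project(c,P,obs=None):
    M,o=pose(c,obs); q=(np.asarray(P,float)-o)@M
    return cv2.projectPoints(q.reshape(-1,1,3),np.zeros(3),np.zeros(3),c["camera_matrix"],np.array(c["distortion"]))[0][:,0]
def sphere(P,r,iters=3):
    P=P[~np.isnan(P).any(1)]
    f=lambda x:np.linalg.norm(P-x,axis=1)-r
    s=least_squares(f,P.mean(0)-[0,0,.02],loss="soft_l1",f_scale=.002)
    return s.x,np.median(abs(s.fun))
E
python3 - <<'E'
from h import *
from workcell import manip,cams
for n in ["scene","side"]:
    c=cams.camera(n); P=cloud(c); np.savez(f"/tmp/{n}.npz",P=P)
    hsv=cv2.cvtColor(c["color"],cv2.COLOR_BGR2HSV)
    m=((hsv[...,0]>95)&(hsv[...,0]<115)&(hsv[...,1]>90)&(hsv[...,2]>60)).astype(np.uint8)
    k,l,s,ce=cv2.connectedComponentsWithStats(m)
    for i in range(1,k):
        if s[i,4]>80:
            q=P[(l==i)]; x,e=sphere(q,.032); print(n,"blue",ce[i].round(),s[i,4],x.round(4),round(e,4),"r",np.linalg.norm(x[:2]).round(3), "onplane .034",onplane(c,[ce[i]],.034)[0].round(4))
    for r in cams.outline_of(n,"egg")[:2]:
        q=P[r["region"]]; print("egg",r["conf"],np.nanmedian(q,0),np.nanmax(q[:,2]))
        ys,xs=np.nonzero(r["region"]); print(onplane(c,[[xs.mean(),ys.mean()]],.034))
    for t in ["spring_grip","door_stop","key_tray","tin"]:
        for r in cams.outline_of(n,t)[:1]:
            q=P[r["region"]]; print(t,r["conf"],np.nanmin(q,0).round(3),np.nanmax(q,0).round(3))
    # orange bar, lid grey
    m=((hsv[...,0]>10)&(hsv[...,0]<22)&(hsv[...,1]>200)&(hsv[...,2]>150)&(P[...,2]>.09)&(P[...,2]<.125))
    q=P[m]; q=q[(q[:,2]>.1)]
    print("bar",len(q),q.mean(0))
    mm=cv2.minAreaRect((q[:,:2]*1000).astype(np.float32)); print(mm)
    # box region z 0.078-0.095
    r=cams.outline_of(n,"box")[0]["region"]
    q=P[r&(P[...,2]>.072)&(P[...,2]<.1)]; print("boxtop",cv2.minAreaRect((q[:,:2]*1000).astype(np.float32)), len(q))
E
```

```text
scene blue [32. 56.] 8037 [-0.1805 -1.5225 -0.2588] 0.1712 r 1.533 onplane .034 [ 0.0984 -1.1835  0.034 ]
scene blue [309.  18.] 1097 [-1.2197 -0.3568 -0.5306] 0.0603 r 1.271 onplane .034 [-0.446  -0.1795  0.034 ]
scene blue [406.  31.] 4829 [-1.2226  0.2422 -0.5078] 0.1415 r 1.246 onplane .034 [-0.4718  0.2286  0.034 ]
scene blue [153.  12.] 527 [-0.8641 -1.2304 -0.4233] 0.0391 r 1.504 onplane .034 [-0.2991 -0.8395  0.034 ]
scene blue [155. 217.] 140 [ 0.649  -0.3834  0.0304] 0.0015 r 0.754 onplane .034 [ 0.6424 -0.3875  0.034 ]
scene blue [193. 220.] 104 [ 0.63   -0.2669  0.0317] 0.0012 r 0.684 onplane .034 [ 0.6198 -0.2695  0.034 ]
scene blue [107. 260.] 943 [ 0.837  -0.4292  0.11  ] 0.0102 r 0.941 onplane .034 [ 0.8193 -0.4591  0.034 ]
scene blue [170. 249.] 127 [ 0.7436 -0.2921  0.0305] 0.0014 r 0.799 onplane .034 [ 0.7327 -0.296   0.034 ]
egg 0.85 [ 0.469308   -0.25368716  0.05187686] 0.0674571661083605
[[ 0.45730753 -0.26035887  0.034     ]]
egg 0.5 [ 0.79051914 -0.13512534  0.00465867] 0.030318492196928615
[[ 0.79944389 -0.12809777  0.034     ]]
spring_grip 0.67 [ 0.732 -0.20
[... 867 characters left out ...]
54  0.034 ]
egg 0.73 [ 0.45648422 -0.27581995  0.05122914] 0.06948585006602037
[[ 0.45695954 -0.25915834  0.034     ]]
egg 0.58 [0.32813728 0.29982253 0.01961299] 0.031993156586356486
[[0.32021879 0.28092476 0.034     ]]
spring_grip 0.84 [ 0.261  0.227 -0.005] [0.362 0.404 0.032]
door_stop 0.73 [ 0.528 -0.499 -0.001] [ 0.584 -0.44   0.065]
key_tray 0.94 [ 0.731 -0.205 -0.007] [ 0.85  -0.065  0.031]
tin 0.53 [ 0.428  0.377 -0.004] [0.51  0.471 0.036]
bar 84 [0.56134625 0.05370145 0.10930211]
((562.0042114257812, 57.7495002746582), (91.5068588256836, 13.04568099975586), 83.67121124267578)
boxtop ((582.9453125, 57.12672424316406), (335.6481018066406, 247.72659301757812), 83.80500793457031) 3625
```

Ball candidates, as scene pixel then distance from the base:
- (194,222): 0.684 m
- (156,220): 0.754 m
- (171,253): 0.799 m

The first is nearest, and it also sits on the black frame. I'll confirm it in a crop later with the wrist camera. First I move to a view over the box.

```bash
cat >> h.py <<'E'
def plan(obs,target,jaw):
    """target TCP pos (m), jaw = yaw rad of tool y axis in the world (mod pi); tool x down.
    prints shift in current tool axes (translation done with current orientation), rotvec tool axes"""
    Rc=R.from_quat(obs["ee_rot"]); M=Rc.as_matrix()
    best=None
    for a in (jaw,jaw+np.pi):
        y=np.array([np.cos(a),np.sin(a),0]); x=np.array([0,0,-1.]); z=np.cross(x,y)
        T=R.from_matrix(np.stack([x,y,z],1)); rv=(Rc.inv()*T).as_rotvec()
        if best is None or np.linalg.norm(rv)<np.linalg.norm(best): best=rv
    d=M.T@(np.asarray(target)-obs["position"])*1000
    print("shift now-axes mm",d.round(1),"rotvec",best.round(4),"deg",np.degrees(np.linalg.norm(best)).round(1))
    print("tool y",M[:,1].round(3),"z",M[:,2].round(3),"q7",obs["joint_pos"][6].round(2))
E
python3 - <<'E'
from h import *
from workcell import manip
o=manip.get_obs()
plan(o,[.50,.06,.40],np.radians(83.7))
E
```

```text
shift now-axes mm [-168.7 -382.6  441.4] rotvec [-2.728e-01 -0.000e+00 -1.000e-04] deg 15.6
tool y [0.373 0.928 0.   ] z [ 0.928 -0.373 -0.   ] q7 -0.09
```

```bash
python3 -m handwheel '-40 0 0 0 0 0 85; -40 0 0 0 0 0 85; -40 0 0 0 0 0 85; -40 0 0 0 0 0 0; 0 -30 34 0 0 0 0; 0 -30 34 0 0 0 0; 0 -30 34 0 0 0 0; 0 -30 34 0 0 0 0' 40
python3 -m handwheel '0 -30 34 0 0 0 0; 0 -30 34 0 0 0 0; 0 -30 34 0 0 0 0; 0 -30 34 0 0 0 0; 0 -30 34 0 0 0 0; 0 -30 34 0 0 0 0; 0 -30 34 0 0 0 0; 0 -30 34 0 0 0 0'
python3 -m handwheel '0 -22 33 -0.136 0 0 0; 0 0 0 -0.137 0 0 0; 0 0 0 0 0 0 0; 0 0 0 0 0 0 0'
python3 - <<'E'
from h import *
from workcell import manip,cams
o=manip.get_obs(); c=cams.camera("wrist"); cv2.imwrite("pics/w1.png",c["color"]); np.save("/tmp/d.npy",c["depth"])
plan(o,[.50,.06,.40],np.radians(83.7)); print(c["T_tool_cam"])
P=cloud(c,o)
hsv=cv2.cvtColor(c["color"],cv2.COLOR_BGR2HSV)
m=((hsv[...,0]>8)&(hsv[...,0]<24)&(hsv[...,1]>200)&(P[...,2]>.1)&(P[...,2]<.12))
q=P[m]; print(len(q),cv2.minAreaRect((q[:,:2]*1000).astype(np.float32)),np.median(q[:,2]))
cv2.imwrite("pics/w1h.png",np.clip(P[...,2]*2000,0,255).astype(np.uint8))
np.save("/tmp/P.npy",P)
E
```

```text
clock: 2.4
position: [0.3154, 0.4159, 0.3914]
ee_rot: [0.135, 0.694, -0.134, 0.694]
ft_force: [1.1, 0.3, 0.1]
grip_width: 0.137
clock: 3.2
position: [0.4779, 0.0916, 0.3916]
ee_rot: [0.135, 0.694, -0.134, 0.694]
ft_force: [1.3, 1.0, 0.2]
grip_width: -0.0
clock: 3.6
position: [0.4989, 0.0625, 0.3913]
ee_rot: [0.042, 0.706, -0.041, 0.706]
ft_force: [-0.7, -0.0, -0.6]
grip_width: -0.001
shift now-axes mm [-8.7 -2.4  1.4] rotvec [-0.0071 -0.0002 -0.0004] deg 0.4
tool y [0.117 0.993 0.   ] z [ 0.993 -0.117 -0.   ] q7 1.24
[[ 4.56768448e-04 -2.81141273e-01  9.59666284e-01 -1.42769623e-01]
 [ 9.99999887e-01  5.22870917e-06 -4.74434081e-04 -7.93147037e-05]
 [ 1.28365185e-04  9.59666392e-01  2.81141243e-01 -7.18341925e-02]
 [ 0.00000000e+00  0.00000000e+00  0.00000000e+00  1.00000000e+00]]
0 ((0.0, 0.0), (0.0, 0.0), 0.0) nan
  return _methods._mean(a, axis=axis, dtype=dtype,
  ret = ret.dtype.type(ret / rcount)
<stdin>:9: RuntimeWarning: invalid value encountered in cast
```

View pics/w1.png

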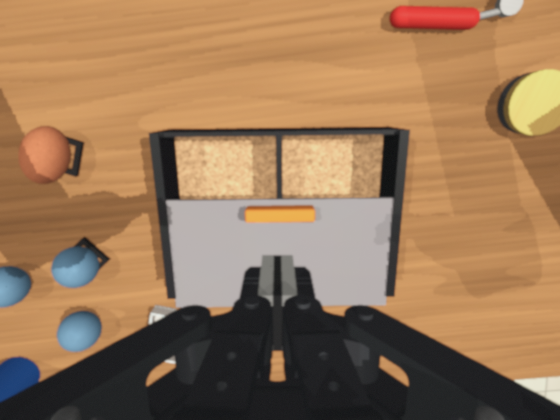

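View pics/w1h.png

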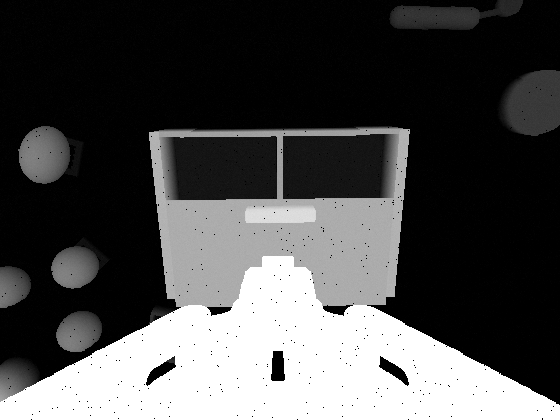

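The wrist view shows the box with bar at (280,214), the divider at (280,165), front rim at y≈132 and rails at x≈163 and 397. The egg is at (45,155) and the framed ball at (75,267), with two loose balls at (10,287) and (79,331).

Run:
```python
from h import *
from workcell import cams
P=np.load("/tmp/P.npy")
def rect(q): return cv2.minAreaRect((q[:,:2]*1000).astype(np.float32))
sub=np.full(P.shape[:2],False); sub[195:230,230:330]=True
q=P[sub&(P[...,2]>.1)]; print("bar",len(q),np.median(q[:,2]),rect(q))
sub[:]=False; sub[120:142,150:410]=True
q=P[sub&(P[...,2]>.07)&(P[...,2]<.1)]; print("front",np.median(q[:,2]),rect(q))
sub[:]=False; sub[150:190,265:295]=True
q=P[sub&(P[...,2]>.07)&(P[...,2]<.1)]; print("divider",rect(q),q.mean(0))
for a,b in((150,180),(380,412)):
    sub[:]=False; sub[145:295,a:b]=True
    q=P[sub&(P[...,2]>.0845)&(P[...,2]<.097)]; print("rail",rect(q),np.median(q[:,2]))
for n,(x,y) in dict(egg=(45,155),ball=(75,267),b2=(79,331)).items():
    sub[:]=False; sub[y-27:y+28,max(0,x-27):x+28]=True
    q=P[sub&(P[...,2]>.035)]
    if n=="egg": print(n,rect(q),q[:,2].max())
    else: print(n,sphere(q,.032))
im=cv2.imread("pics/w1.png")[110:360,0:200]; cv2.imwrite("pics/w1c.png",cv2.resize(im,None,fx=2.3,fy=2.3,interpolation=cv2.INTER_CUBIC))
```

```text
bar 1050 0.10971059568139852 ((558.8892822265625, 59.043949127197266), (89.69990539550781, 18.446086883544922), 83.65435028076172)
front 0.08026468480049243 ((462.3818359375, 69.11001586914062), (322.3816833496094, 16.1939640045166), 83.67262268066406)
divider ((505.0891418457031, 64.92921447753906), (6.651901721954346, 51.67435073852539), 83.28728485107422) [0.50499835 0.06487874 0.08019801]
rail ((560.1832885742188, -90.126220703125), (29.759878158569336, 211.2525634765625), 83.80238342285156) 0.08832939986483751
rail ((595.1409912109375, 202.9059600830078), (29.681222915649414, 211.55101013183594), 84.04332733154297) 0.0880971563517158
egg ((454.7806701660156, -258.0625915527344), (57.21278381347656, 75.39842224121094), 84.13838195800781) 0.06583946381001399
ball (array([ 0.6269451, -0.2674548,  0.0331877]), np.float64(0.0005174695734407701))
b2 (array([ 0.7212086 , -0.27117573,  0.07577268]), np.float64(0.007371625649273085))
```

View pics/w1c.png

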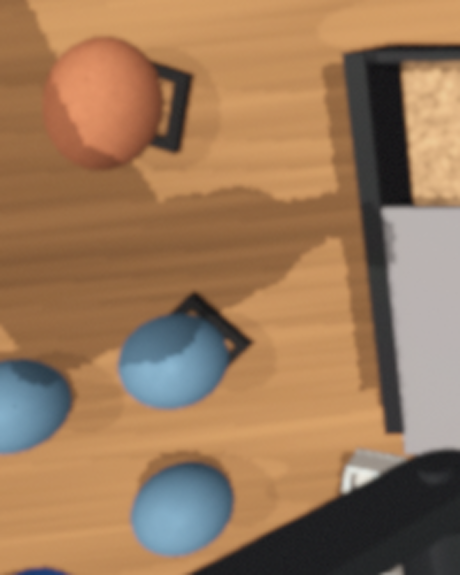

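```bash
python3 -m handwheel '40 3 16 -0.007 0 0 0; 40 0 0 0 0 0 0; 40 0 0 0 0 0 0; 40 0 0 0 0 0 0; 40 0 0 0 0 0 0; 40 0 0 0 0 0 0; 30 0 0 0 0 0 0; 10 0 0 0 0 0 0'
python3 -m handwheel '14 0 0 0 0 0 0; 0 0 0 0 0 0 0; 0 0 0 0 0 0 0'
```

```text
clock: 4.45
position: [0.5133, 0.0636, 0.1085]
ee_rot: [0.038, 0.708, -0.039, 0.705]
ft_force: [0.4, 1.5, -0.1]
grip_width: 0.003
clock: 4.75
position: [0.5161, 0.0633, 0.0983]
ee_rot: [0.038, 0.706, -0.038, 0.707]
ft_force: [1.3, 0.0, 0.7]
grip_width: -0.001
```

```bash
python3 -m handwheel '0 0 10 0 0 0 0; 0 0 10 0 0 0 0; 0 0 10 0 0 0 0; 0 0 10 0 0 0 0; 0 0 10 0 0 0 0; 0 0 10 0 0 0 0; 0 0 10 0 0 0 0; 0 0 5 0 0 0 0'
python3 -m handwheel '0 0 4 0 0 0 0; 0 0 3 0 0 0 0; 0 0 0 0 0 0 0'
```

```text
clock: 5.55
position: [0.5909, 0.0549, 0.0971]
ee_rot: [0.038, 0.706, -0.038, 0.706]
ft_force: [-2.3, 1.0, 0.6]
grip_width: 0.002
clock: 5.85
position: [0.5973, 0.054, 0.0972]
ee_rot: [0.038, 0.706, -0.038, 0.706]
ft_force: [-0.2, -0.1, 0.3]
grip_width: -0.003
```

```bash
python3 -m handwheel '0 0 2 0 0 0 0; 0 0 2 0 0 0 0; 0 0 0 0 0 0 0'
```

```text
clock: 6.15
position: [0.601, 0.0536, 0.0973]
ee_rot: [0.038, 0.706, -0.038, 0.706]
ft_force: [-1.7, -0.7, -0.6]
grip_width: 0.002
```

```bash
python3 -m handwheel '0 0 2 0 0 0 0; 0 0 2 0 0 0 0; 0 0 0 0 0 0 0'
```

```text
clock: 6.45
position: [0.6051, 0.0532, 0.0973]
ee_rot: [0.038, 0.706, -0.038, 0.706]
ft_force: [-2.1, -0.6, -1.2]
grip_width: 0.002
```

```bash
python3 -m handwheel '0 0 2 0 0 0 0; 0 0 2 0 0 0 0; 0 0 0 0 0 0 0'
```

```text
clock: 6.75
position: [0.6075, 0.053, 0.0972]
ee_rot: [0.038, 0.707, -0.038, 0.705]
ft_force: [-11.3, -0.3, 7.4]
grip_width: -0.002
```

```bash
python3 -m handwheel '0 0 2 0 0 0 0; 0 0 2 0 0 0 0; 0 0 0 0 0 0 0'
```

```text
clock: 7.05
position: [0.6077, 0.0529, 0.097]
ee_rot: [0.038, 0.71, -0.038, 0.702]
ft_force: [-32.8, 0.2, 22.9]
grip_width: 0.001
```

Run:
```python
from h import *
from workcell import manip,cams
for n in ["scene","side"]:
    c=cams.camera(n); P=cloud(c); hsv=cv2.cvtColor(c["color"],cv2.COLOR_BGR2HSV)
    m=((hsv[...,0]>10)&(hsv[...,0]<22)&(hsv[...,1]>200)&(hsv[...,2]>150)&(P[...,2]>.1)&(P[...,2]<.125)); q=P[m]
    print(n,len(q),q.mean(0) if len(q) else 0,manip.get_obs()["position"])
    cv2.imwrite(f"pics/{n}2.png",cv2.resize(c["color"][150:310,200:400],None,fx=3,fy=3))
```

```text
scene 169 [0.63109713 0.05407839 0.10819647] [0.60770493 0.05295051 0.09706691]
side 43 [0.62946779 0.03971322 0.10983078] [0.60769595 0.05300474 0.09704913]
```

View pics/side2.png

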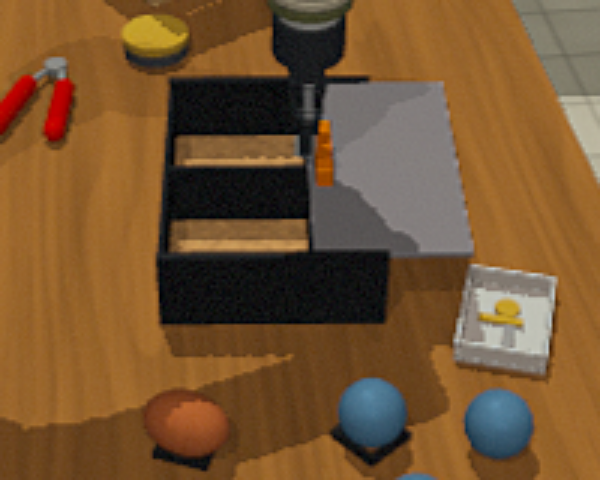

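The lid is at its stop: the force rose to 33 N with no more motion. I back off and look at the wells.

```bash
python3 -m handwheel '0 0 -15 0 0 0 0; -30 0 -25 0 0 0 0; -40 0 -25 0 0 0 0; -40 0 -25 0 0 0 0; -45 0 -15 0 0 0 0; -45 0 0 0 0 0 0; -45 0 0 0 0 0 85; -40 0 0 0 0 0 85'
python3 -m handwheel '0 0 0 0 0 0 85; 0 0 0 0 0 0 85; 0 0 0 0 0 0 85'
python3 - <<'E'
from h import *
from workcell import manip,cams
o=manip.get_obs(); c=cams.camera("wrist"); cv2.imwrite("pics/w3.png",c["color"]); P=cloud(c,o); np.save("/tmp/P.npy",P)
plan(o,[.46,-.26,.25],0)
a=np.radians(-6.3); ex=np.array([np.cos(a),np.sin(a)]); ey=np.array([-ex[1],ex[0]])
O=np.array([.537,.0615])
b=np.stack([(P[...,:2]-O)@ex,(P[...,:2]-O)@ey],-1)*1000
z=P[...,2]*1000
def s(m,k): v=b[m][:,k]; return m.sum(),np.percentile(v,[1,50,99]).round(1)
print("front rim x", s((abs(z-80)<4)&(b[...,0]<-60)&(abs(b[...,1])<140)&(abs(b[...,1])>20),0))
print("divider y", s((abs(z-80)<4)&(b[...,0]<50)&(b[...,0]>-60)&(abs(b[...,1])<15),1))
print("deck/lid front x", s((abs(z-83)<8)&(b[...,0]<120)&(b[...,0]>50)&(abs(b[...,1])<130)&(abs(b[...,1])>60),0))
print("railL y", s((abs(z-89)<4)&(b[...,0]<50)&(b[...,0]>-60)&(b[...,1]>140),1),"railR", s((abs(z-89)<4)&(b[...,0]<50)&(b[...,0]>-60)&(b[...,1]<-140),1))
print("bar x", s((abs(z-110)<5)&(b[...,0]<120)&(b[...,0]>50),0), s((abs(z-110)<5)&(b[...,0]<120)&(b[...,0]>70),1))
print("floor z", np.nanmedian(z[(abs(b[...,0])<40)&(abs(b[...,1]-79)<40)]))
E
```

```text
clock: 7.95
position: [0.5087, 0.0637, 0.3854]
ee_rot: [0.038, 0.705, -0.037, 0.707]
ft_force: [2.0, 0.3, -0.8]
grip_width: 0.328
clock: 8.25
position: [0.5083, 0.0637, 0.3813]
ee_rot: [0.038, 0.706, -0.038, 0.706]
ft_force: [-0.3, 0.5, -1.3]
grip_width: 0.84
shift now-axes mm [ 131.4 -327.   -13.3] rotvec [ 1.4636e+00 -6.0000e-04  9.0000e-04] deg 83.9
tool y [ 0.107  0.994 -0.   ] z [ 0.994 -0.107 -0.001] q7 1.27
front rim x (np.int64(1077), array([-82.9, -78.7, -75.3]))
divider y (np.int64(558), array([-4. , -0.1,  3.9]))
deck/lid front x (np.int64(3299), array([ 73.7,  93.1, 119.2]))
railL y (np.int64(846), array([149.1, 154.9, 161.2])) railR (np.int64(852), array([-162.7, -156.4, -150.6]))
bar x (np.int64(898), array([80.9, 88.5, 97.5])) (np.int64(898), array([-43.5,   0.2,  44. ]))
floor z 442.36809590326544
```

View pics/w3.png

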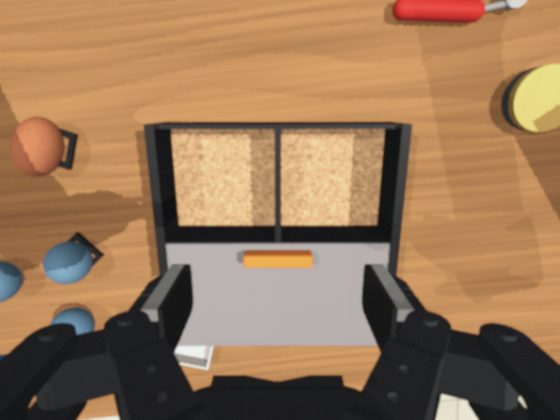

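The lid is open; both wells are clear and the box pose fits within 1 mm. Next I look at the egg and ball from closer up.

```bash
python3 -m handwheel '0 -40 0 0 0 0 85; 0 -40 0 0 0 0 85; 0 -40 0 0 0 0 85; 0 -40 0 0 0 0 85; 0 -40 0 0 0 0 85; 0 -40 0 0 0 0 85; 0 -40 0 0 0 0 85; 20 -20 0 0 0 0 85'
python3 -m handwheel '30 0 0 0 0 0 85; 30 0 0 0 0 0 85; 0 0 0 0 0 0 85; 0 0 0 0 0 0 85'
cat > eye.py <<'E'
from h import *
from workcell import manip,cams
import sys
def run(name):
    o=manip.get_obs(); c=cams.camera("wrist"); cv2.imwrite(f"pics/{name}.png",c["color"]); P=cloud(c,o); np.save("/tmp/P.npy",P)
    for r in cams.outline_of("wrist","egg")[:1]:
        q=P[r["region"]&(P[...,2]>.03)&(P[...,2]<.09)]; print("egg",r["conf"],r["box"],"top",q[:,2].max(),cv2.minAreaRect((q[:,:2]*1000).astype(np.float32)))
        # ellipsoid fit: semi 42,30,30, level axis
        def f(p):
            e=np.array([np.cos(p[3]),np.sin(p[3]),0]); d=q-p[:3]; a=d@e; b=np.sqrt(np.maximum((d**2).sum(1)-a*a,0))
            return (np.sqrt((a/.042)**2+(b/.03)**2)-1)*.03
        best=min((least_squares(f,[*q.mean(0)[:2],.034,t],loss="soft_l1",f_scale=.001) for t in (0,.8,1.6,2.4)),key=lambda s:s.cost)
        print(" fit",best.x.round(4),"yaw deg",np.degrees(best.x[3])%180,"res",np.median(abs(best.fun)).round(5))
    for r in cams.outline_of("wrist","ball")[:3]:
        m=r["region"]&(P[...,2]>.03)&(P[...,2]<.09)
        if m.sum()>50: print("ball",r["conf"],r["box"],sphere(P[m],.032))
    return o
if __name__=="__main__": o=run(sys.argv[1]); print(o["position"],o["joint_pos"].round(2))
E
python3 eye.py w4
```

```text
clock: 9.1
position: [0.4755, -0.2386, 0.3631]
ee_rot: [0.039, 0.705, -0.04, 0.707]
ft_force: [-0.2, -0.1, -1.0]
grip_width: 0.999
clock: 9.5
position: [0.4761, -0.2344, 0.3024]
ee_rot: [0.038, 0.707, -0.038, 0.706]
ft_force: [0.1, -0.5, 0.7]
grip_width: 0.999
ball 0.95 [240.0, 261.2, 49.4, 53.1] (array([ 0.62749959, -0.26716647,  0.03300328]), np.float64(0.0004208204714575732))
ball 0.95 [166.8, 286.2, 38.7, 48.5] (array([ 0.64676983, -0.38491047,  0.03146149]), np.float64(0.00041809480977351987))
ball 0.63 [233.4, 337.7, 45.5, 41.2] (array([ 0.73981039, -0.29286021,  0.03130115]), np.float64(0.0005178112800860168))
[ 0.47614649 -0.23442207  0.30237939] [-0.34  0.09  0.77  1.63 -0.06  1.45  1.9 ]
```

View pics/w4.png

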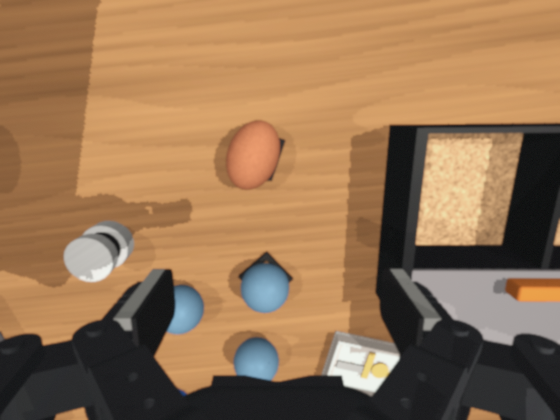

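The egg is at (253,154), with its long axis slightly tilted from vertical in the image. The framed ball is at (265,286). The network missed the egg here, so I fit it from its depth region.

```bash
cat > eggfit.py <<'E'
from h import *
def eggfit(P,x,y,w=45,zr=(.035,.1)):
    m=np.zeros(P.shape[:2],bool); m[max(0,y-w):y+w,max(0,x-w):x+w]=1
    q=P[m&(P[...,2]>zr[0])&(P[...,2]<zr[1])]
    def f(p):
        e=np.array([np.cos(p[3]),np.sin(p[3]),0]); d=q-p[:3]; a=d@e; b=np.sqrt(np.maximum((d**2).sum(1)-a*a,0))
        return (np.sqrt((a/.042)**2+(b/.03)**2)-1)*.03
    best=min((least_squares(f,[*q.mean(0)[:2],q[:,2].max()-.03,t],loss="soft_l1",f_scale=.001) for t in (0,.8,1.6,2.4)),key=lambda s:s.cost)
    print("egg",len(q),best.x.round(4),"yaw deg",(np.degrees(best.x[3])%180).round(1),"res",np.median(abs(best.fun)).round(5),cv2.minAreaRect((q[:,:2]*1000).astype(np.float32)))
    return best.x
E
python3 - <<'E'
from eggfit import *
from workcell import manip
P=np.load("/tmp/P.npy"); x=eggfit(P,253,154)
plan(manip.get_obs(),[x[0],x[1],.015],x[3]+np.pi/2)
plan(manip.get_obs(),[.6275,-.267,.015],np.pi/4)
E
```

```text
egg 2928 [ 0.4546 -0.261   0.0339 -0.4843] yaw deg 152.3 res 0.00035 ((454.28717041015625, -261.14984130859375), (59.61908721923828, 82.3864517211914), 61.155941009521484)
shift now-axes mm [288.7 -28.4 -20.1] rotvec [ 3.774e-01  2.000e-03 -2.000e-04] deg 21.6
tool y [ 0.107  0.994 -0.   ] z [ 0.994 -0.107  0.002] q7 1.9
shift now-axes mm [289.  -15.9 152.5] rotvec [ 6.785e-01  2.000e-03 -5.000e-04] deg 38.9
tool y [ 0.107  0.994 -0.   ] z [ 0.994 -0.107  0.002] q7 1.9
```

```bash
python3 -m handwheel '0 -14 -10 0 0 0 85; 0 -14 -10 0 0 0 85; 0 0 0 0.13 0 0 85; 0 0 0 0.13 0 0 85; 40 0 0 0.117 0 0 85; 40 0 0 0 0 0 85; 40 0 0 0 0 0 85; 0 0 0 0 0 0 85'
python3 -m handwheel '0 0 0 0 0 0 85; 0 0 0 0 0 0 85'
python3 - <<'E'
from eggfit import *
from eye import *
o=run("w5"); P=np.load("/tmp/P.npy")
plan(o,[.4546,-.261,.012],-.4843+np.pi/2)
E
```

```text
clock: 10.45
position: [0.4502, -0.2602, 0.1787]
ee_rot: [0.17, 0.689, -0.17, 0.684]
ft_force: [0.3, 0.2, 0.3]
grip_width: 0.997
clock: 10.65
position: [0.4543, -0.2614, 0.1847]
ee_rot: [0.17, 0.685, -0.17, 0.688]
ft_force: [0.3, 0.5, 0.4]
grip_width: 0.999
egg 0.76 [242.1, 146.7, 72.6, 94.2] top 0.0651534874740754 ((453.6053771972656, -260.68603515625), (57.849403381347656, 80.6219711303711), 64.04006958007812)
 fit [ 0.4549 -0.2609  0.0338 -0.4848] yaw deg 152.2207853130688 res 0.0003
ball 0.69 [320.3, 315.8, 66.0, 68.1] (array([ 0.62734234, -0.26740471,  0.0328237 ]), np.float64(0.0003855708205717512))
shift now-axes mm [172.7   0.4  -0.4] rotvec [-0.0006  0.0031 -0.0007] deg 0.2
tool y [0.466 0.885 0.001] z [ 0.885 -0.466  0.003] q7 1.64
```

View pics/w5.png

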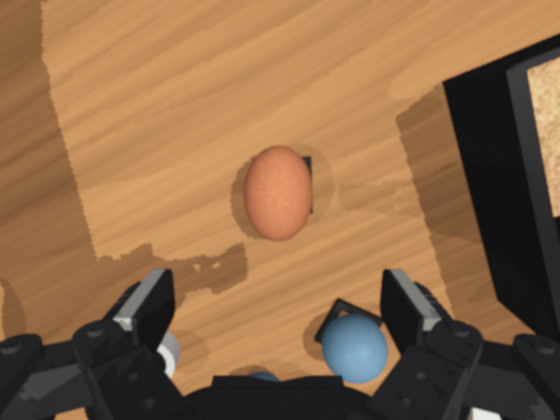

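The egg at (278,193) is lined up between the fingers, and nothing is in the way. I descend and close.

```bash
python3 -m handwheel '35 0 0 0 0 0 85; 35 0 0 0 0 0 85; 35 0 0 0 0 0 85; 30 0 0 0 0 0 85; 20 0 0 0 0 0 85; 12 0 0 0 0 0 85; 5 0 0 0 0 0 85; 0 0 0 0 0 0 85'
python3 -m handwheel '0 0 0 0 0 0 68; 0 0 0 0 0 0 62; 0 0 0 0 0 0 58; 0 0 0 0 0 0 50; 0 0 0 0 0 0 50; 0 0 0 0 0 0 50' 40
```

```text
clock: 11.6
position: [0.4539, -0.2603, 0.0106]
ee_rot: [0.169, 0.686, -0.169, 0.687]
ft_force: [-0.3, 0.2, -0.9]
grip_width: 0.993
clock: 12.2
position: [0.4543, -0.2605, 0.0114]
ee_rot: [0.17, 0.686, -0.169, 0.687]
ft_force: [-1.4, 0.3, 8.7]
grip_width: 0.676
```

```bash
python3 -m handwheel '0 0 0 0 0 0 50; -5 0 0 0 0 0 50; -10 0 0 0 0 0 50; -15 0 0 0 0 0 50; -20 0 0 0 0 0 50; -30 0 0 0 0 0 50; -30 0 0 0 0 0 50; 0 0 0 0 0 0 50'
python3 -m handwheel '0 0 0 0 0 0 50; 0 0 0 0 0 0 50'
python3 - <<'E'
from eggfit import *
from workcell import manip,cams
o=manip.get_obs(); c=cams.camera("wrist"); P=cloud(c,o); np.save("/tmp/P.npy",P); cv2.imwrite("pics/w6.png",c["color"]); print(o["position"],o["grip_width"],o["ft_force"])
for n in ["side"]:
    c=cams.camera(n); cv2.imwrite(f"pics/{n}6.png",cv2.resize(c["color"][170:330,180:380],None,fx=3,fy=3))
E
```

```text
clock: 13.0
position: [0.4554, -0.2616, 0.1248]
ee_rot: [0.17, 0.684, -0.17, 0.689]
ft_force: [-0.0, -0.0, -3.0]
grip_width: 0.674
clock: 13.2
position: [0.4529, -0.2598, 0.1196]
ee_rot: [0.17, 0.687, -0.169, 0.686]
ft_force: [-0.5, -0.3, -3.0]
grip_width: 0.675
[ 0.45290973 -0.25984862  0.11962093] 0.6754928154733935 [-0.46893171 -0.2520766  -2.96261286]
```

View pics/w6.png

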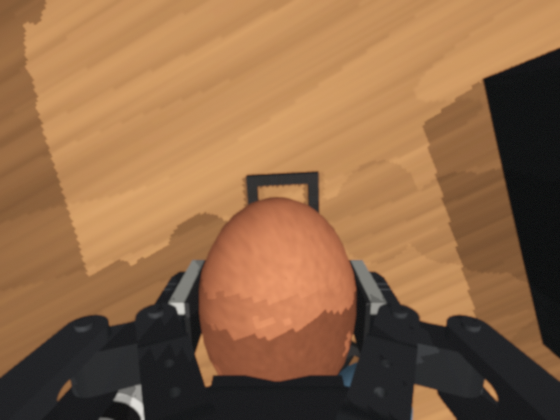

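View pics/side6.png

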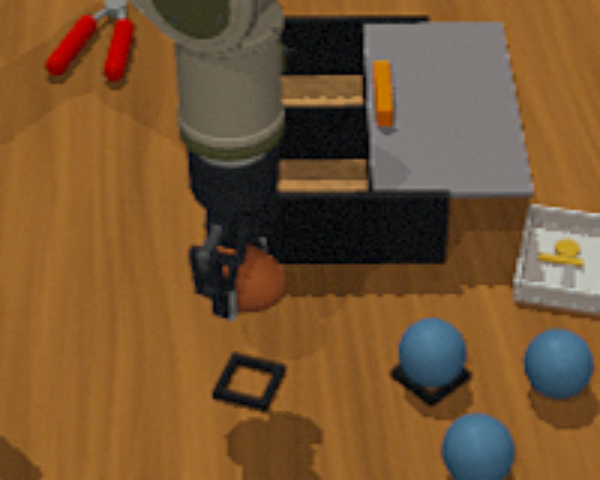

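The egg is held (wrist force −3 N, opening 57.6 mm). I measure how it sits in the hand and work out the path to the right well.

Run:
```python
from h import *
from workcell import manip
P=np.load("/tmp/P.npy"); o=manip.get_obs()
c=cv2.imread("pics/w6.png"); hsv=cv2.cvtColor(c,cv2.COLOR_BGR2HSV)
m=(hsv[...,0]<13)&(hsv[...,1]>110); m[:190]=0; m[378:]=0; m[:,:202]=0; m[:,352:]=0
q=P[m&(P[...,2]>.09)&(P[...,2]<.2)]
q=(q-o["position"])@R.from_quat(o["ee_rot"]).as_matrix()  # tool frame
# axis free in tool x-z plane
def f(p):
    e=np.array([np.sin(p[3]),0,np.cos(p[3])]); d=q-p[:3]; a=d@e; b=np.sqrt(np.maximum((d**2).sum(1)-a*a,0))
    return (np.sqrt((a/.042)**2+(b/.03)**2)-1)*.03
s=least_squares(f,[-.02,0,0,0],loss="soft_l1",f_scale=.001); print("egg in tool frame",s.x.round(4),np.median(abs(s.fun)),len(q))
plan(o,[.5278,-.0172,.14],np.radians(83.7)); plan(o,[.5278,-.0172,.14],np.arctan2(.885,.466))
```

```text
egg in tool frame [-0.0223 -0.      0.0014  0.0329] 0.00027212691280967813 23316
shift now-axes mm [-20.7 249.7 -46.6] rotvec [-0.3741 -0.0019  0.    ] deg 21.4
tool y [ 0.465  0.885 -0.   ] z [ 0.885 -0.465 -0.002] q7 1.7
shift now-axes mm [-20.7 249.7 -46.6] rotvec [ 0.0006 -0.0019  0.0004] deg 0.1
tool y [ 0.465  0.885 -0.   ] z [ 0.885 -0.465 -0.002] q7 1.7
```

```bash
python3 -m handwheel '-20 0 0 0 0 0 50; -25 0 0 0 0 0 50; 0 25 -5 0 0 0 50; 0 35 -6 0 0 0 50; 0 35 -6 0 0 0 50; 0 35 -6 0 0 0 50; 0 35 -7 0 0 0 50; 0 35 -7 0 0 0 50'
python3 -m handwheel '0 30 -6 0 0 0 50; 0 20 -4 0 0 0 50; 0 0 0 -0.09 0 0 50; 0 0 0 -0.1 0 0 50; 0 0 0 -0.1 0 0 50; 0 0 0 -0.084 0 0 50; 0 0 0 0 0 0 50; 0 0 0 0 0 0 50'
python3 - <<'E'
from h import *
from workcell import manip,cams
o=manip.get_obs(); c=cams.camera("wrist"); cv2.imwrite("pics/w7.png",c["color"]); plan(o,[.5278,-.0172,.0177],np.radians(83.7)); print(o["position"],o["grip_width"],o["ft_force"])
E
```

```text
clock: 14.1
position: [0.5136, -0.0647, 0.1645]
ee_rot: [0.169, 0.687, -0.17, 0.686]
ft_force: [-0.7, 0.5, -2.2]
grip_width: 0.674
clock: 14.9
position: [0.5279, -0.0173, 0.1647]
ee_rot: [0.04, 0.706, -0.04, 0.706]
ft_force: [-0.2, 0.2, -2.2]
grip_width: 0.674
shift now-axes mm [1.47e+02 1.00e-01 0.00e+00] rotvec [-0.003  -0.0011  0.0003] deg 0.2
tool y [ 0.113  0.994 -0.   ] z [ 0.994 -0.113 -0.001] q7 1.5
[ 0.52791691 -0.01729122  0.16468785] 0.6739609751714027 [-0.21137498  0.15271522 -2.16452749]
```

View pics/w7.png

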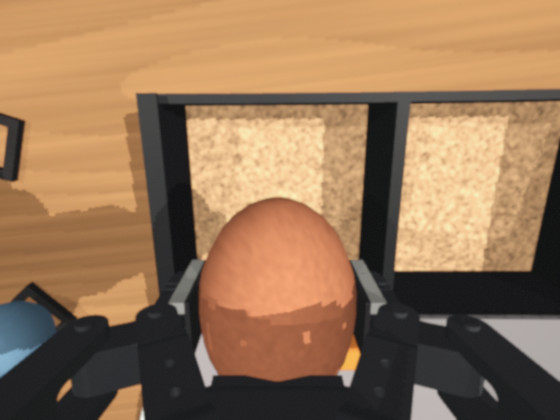

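The egg is over the right well, centred between its walls (x≈165 and 395). I lower it to about 12 mm above the floor, then feel for contact.

```bash
python3 -m handwheel '15 0 0 0 0 0 50; 20 0 0 0 0 0 50; 20 0 0 0 0 0 50; 20 0 0 0 0 0 50; 20 0 0 0 0 0 50; 20 0 0 0 0 0 50; 12 0 0 0 0 0 50; 6 0 0 0 0 0 50'
python3 -m handwheel '2 0 0 0 0 0 50; 0 0 0 0 0 0 50; 0 0 0 0 0 0 50'
```

```text
clock: 15.75
position: [0.5277, -0.0171, 0.0312]
ee_rot: [0.039, 0.707, -0.039, 0.705]
ft_force: [-0.2, 0.5, -2.6]
grip_width: 0.67
clock: 16.05
position: [0.5288, -0.0171, 0.031]
ee_rot: [0.039, 0.706, -0.039, 0.706]
ft_force: [-0.7, 0.9, -2.0]
grip_width: 0.674
```

```bash
python3 -m handwheel '3 0 0 0 0 0 50; 3 0 0 0 0 0 50; 2 0 0 0 0 0 50; 0 0 0 0 0 0 50; 0 0 0 0 0 0 50'
```

```text
clock: 16.55
position: [0.5282, -0.0171, 0.0222]
ee_rot: [0.039, 0.706, -0.039, 0.706]
ft_force: [-0.2, -0.2, -2.2]
grip_width: 0.679
```

```bash
python3 -m handwheel '1 0 0 0 0 0 50; 1 0 0 0 0 0 50; 1 0 0 0 0 0 50; 0 0 0 0 0 0 50; 0 0 0 0 0 0 50'
```

```text
clock: 17.05
position: [0.5283, -0.0171, 0.0193]
ee_rot: [0.039, 0.706, -0.039, 0.706]
ft_force: [-0.4, -0.0, -2.4]
grip_width: 0.672
```

```bash
python3 -m handwheel '1 0 0 0 0 0 50; 0 0 0 0 0 0 50; 0 0 0 0 0 0 50'
```

```text
clock: 17.35
position: [0.5282, -0.0171, 0.0183]
ee_rot: [0.039, 0.706, -0.039, 0.706]
ft_force: [0.2, -0.8, -1.8]
grip_width: 0.676
```

```bash
python3 -m handwheel '1 0 0 0 0 0 50; 0 0 0 0 0 0 50; 0 0 0 0 0 0 50'
```

```text
clock: 17.65
position: [0.5282, -0.0171, 0.0173]
ee_rot: [0.039, 0.706, -0.039, 0.706]
ft_force: [0.1, -0.8, -1.1]
grip_width: 0.675
```

```bash
python3 -m handwheel '1 0 0 0 0 0 50; 0 0 0 0 0 0 50; 0 0 0 0 0 0 50'
```

```text
clock: 17.95
position: [0.5283, -0.0171, 0.0164]
ee_rot: [0.039, 0.706, -0.039, 0.706]
ft_force: [-0.5, -0.3, -0.9]
grip_width: 0.674
```

```bash
python3 -m handwheel '0.5 0 0 0 0 0 50; 0 0 0 0 0 0 50; 0 0 0 0 0 0 50'
```

```text
clock: 18.25
position: [0.5284, -0.0171, 0.0159]
ee_rot: [0.039, 0.706, -0.039, 0.706]
ft_force: [-0.7, 0.5, 0.7]
grip_width: 0.677
```

The floor now carries the egg: the wrist force went from −2.2 to about +0.5 N. I open slowly.

```bash
python3 -m handwheel '0 0 0 0 0 0 59; 0 0 0 0 0 0 61; 0 0 0 0 0 0 64; 0 0 0 0 0 0 68; 0 0 0 0 0 0 74; 0 0 0 0 0 0 80; 0 0 0 0 0 0 82; 0 0 0 0 0 0 82' 20
python3 -m handwheel '0 0 0 0 0 0 82; -5 0 0 0 0 0 82; -10 0 0 0 0 0 82; -20 0 0 0 0 0 82; -30 0 0 0 0 0 82; -40 0 0 0 0 0 82; -40 0 0 0 0 0 82; -30 0 0 0 0 0 85'
python3 -m handwheel '-30 0 0 0 0 0 85; -20 0 0 0 0 0 85; 0 0 0 0 0 0 85; 0 0 0 0 0 0 85'
python3 - <<'E'
from eggfit import *
from eye import *
o=run("w8"); P=np.load("/tmp/P.npy"); print(o["position"],o["grip_width"],o["joint_pos"].round(2))
for r in cams.outline_of("wrist","egg")[:1]:
    x,y,w,h=map(int,r["box"]); eggfit(P,x+w//2,y+h//2,50,(.045,.1))
plan(o,[.6275,-.2672,.20],np.radians(45)); 
plan(o,[.6275,-.2672,.20],np.radians(83.7));
E
```

```text
clock: 19.05
position: [0.5282, -0.0171, 0.0158]
ee_rot: [0.039, 0.706, -0.039, 0.706]
ft_force: [0.0, 0.9, 0.2]
grip_width: 0.962
clock: 19.85
position: [0.5287, -0.0175, 0.1943]
ee_rot: [0.04, 0.705, -0.039, 0.707]
ft_force: [1.4, 0.5, 0.0]
grip_width: 0.993
clock: 20.25
position: [0.5282, -0.0172, 0.2412]
ee_rot: [0.039, 0.706, -0.039, 0.706]
ft_force: [-0.2, -0.9, -0.4]
grip_width: 0.992
egg 0.64 [246.2, 146.3, 60.4, 80.8] top 0.06997645551472248 ((532.247314453125, -17.902217864990234), (58.291236877441406, 81.7442398071289), 83.82302856445312)
 fit [ 0.5307 -0.0174  0.0382  3.0335] yaw deg 173.80960544404152 res 0.00041
ball 0.7 [26.6, 263.2, 68.5, 61.6] (array([ 0.62727031, -0.26729259,  0.03291565]), np.float64(0.00044286086275800024))
[ 0.52820203 -0.01721548  0.241209  ] 0.9923897900489269 [-0.62  0.11  0.62  1.73 -0.07  1.32  1.47]
egg 3651 [ 0.5306 -0.0174  0.0382  3.0335] yaw deg 173.8 res 0.00041 ((532.051513671875, -17.247974395751953), (56.51880645751953, 80.92512512207031), 82.36945343017578)
shift now-axes mm [  41.1 -237.6  126.2] rotvec [ 6.751e-01  5.000e-04 -9.000e-04] deg 38.7
tool y [0.11  0.994 0.001] z [ 0.994 -0.11   0.001] q7 1.47
shift now-axes mm [  41.1 -237.6  126.2] rotvec [-0.0003  0.0008 -0.0007] deg 0.1
tool y [0.11  0.994 0.001] z [ 0.994 -0.11   0.001] q7 1.47
```

View pics/w8.png

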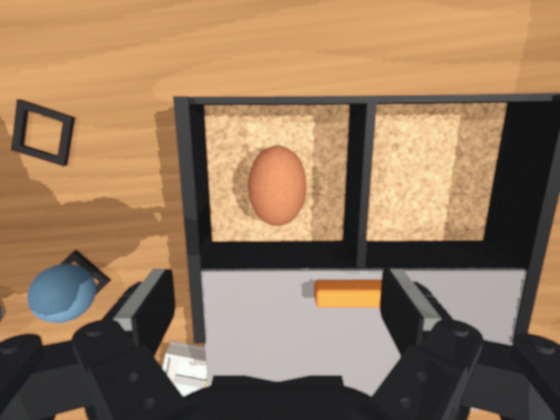

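The egg lies at (277,186) in the right well, centre z 0.038, released. Now the ball: I come in with the jaws at about 60° to stay clear of the two loose balls.

```bash
python3 -m handwheel '0 -30 16 0 0 0 85; 0 -35 19 0 0 0 85; 0 -35 19 0 0 0 85; 0 -35 19 0 0 0 85; 0 -35 19 0 0 0 85; 0 -35 18 0 0 0 85; 0 -33 16 0 0 0 85; 0 0 0 0.1 0 0 85'
python3 -m handwheel '0 0 0 0.11 0 0 85; 0 0 0 0.1 0 0 85; 0 0 0 0.1 0 0 85; 20 0 0 0 0 0 85; 20 0 0 0 0 0 85; 0 0 0 0 0 0 85; 0 0 0 0 0 0 85'
python3 - <<'E'
from eye import *
o=run("w9"); print(o["position"],o["joint_pos"].round(2))
plan(o,[.6275,-.2672,.012],np.radians(60))
E
```

```text
clock: 21.25
position: [0.6259, -0.2736, 0.239]
ee_rot: [0.075, 0.704, -0.078, 0.702]
ft_force: [-0.5, -0.9, -0.5]
grip_width: 0.998
clock: 21.95
position: [0.6271, -0.2675, 0.2005]
ee_rot: [0.182, 0.684, -0.182, 0.683]
ft_force: [-0.2, 0.0, 0.6]
grip_width: 0.993
ball 0.9 [147.4, 235.3, 65.9, 64.8] (array([ 0.64711811, -0.38481407,  0.03176922]), np.float64(0.0003653733542567407))
ball 0.79 [279.1, 266.9, 65.6, 63.5] (array([ 0.7406937 , -0.29261817,  0.03155399]), np.float64(0.0003656085746917004))
ball 0.68 [242.3, 153.4, 71.5, 71.7] (array([ 0.62772004, -0.26716092,  0.03315471]), np.float64(0.0003143155918782399))
[ 0.627114   -0.26745727  0.20053322] [-0.18  0.57  0.78  1.37 -0.4   1.36  1.65]
shift now-axes mm [188.5   0.5   0.4] rotvec [ 0.0034 -0.0012  0.0004] deg 0.2
tool y [ 0.497  0.868 -0.   ] z [ 0.868 -0.497 -0.001] q7 1.65
```

View pics/w9.png

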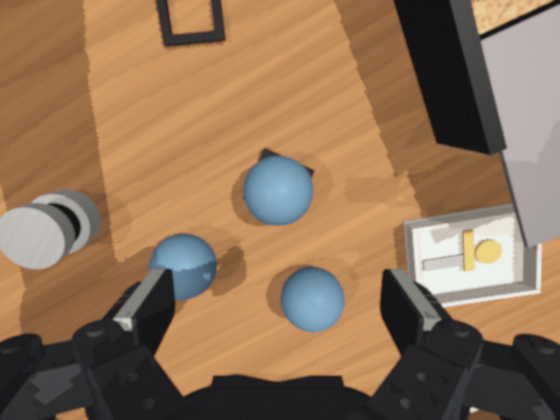

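Ball candidates in this view: (278,190), (183,266) and (312,299). The first is nearest the base (0.682 m against 0.753 and 0.796) and has the black frame under it. I confirm it in a crop.

Run:
```python
import cv2
im=cv2.imread("pics/w9.png")[130:350,130:370]; cv2.imwrite("pics/w9c.png",cv2.resize(im,None,fx=2.5,fy=2.5,interpolation=cv2.INTER_CUBIC))
```

```text
(no output)
```

View pics/w9c.png

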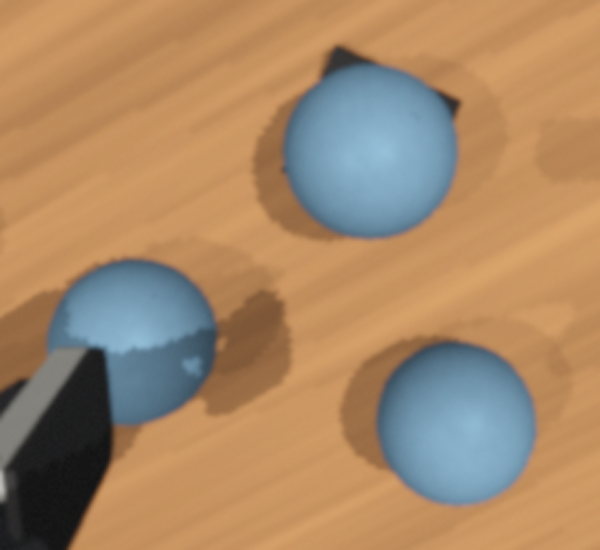

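The crop confirms it: only the top ball, at crop (370,150), sits on the black frame; the other two lie on the table. I go down and grip it.

```bash
python3 -m handwheel '35 0.5 0.5 0 0 0 85; 35 0 0 0 0 0 85; 35 0 0 0 0 0 85; 35 0 0 0 0 0 85; 22 0 0 0 0 0 85; 15 0 0 0 0 0 85; 8 0 0 0 0 0 85; 3 0 0 0 0 0 85'
python3 -m handwheel '0 0 0 0 0 0 85; 0 0 0 0 0 0 72; 0 0 0 0 0 0 67; 0 0 0 0 0 0 62; 0 0 0 0 0 0 55; 0 0 0 0 0 0 55; 0 0 0 0 0 0 55' 40
```

```text
clock: 22.9
position: [0.6283, -0.2675, 0.0129]
ee_rot: [0.182, 0.683, -0.182, 0.683]
ft_force: [0.0, 0.7, 0.7]
grip_width: 0.997
clock: 23.6
position: [0.6286, -0.2675, 0.0139]
ee_rot: [0.182, 0.683, -0.182, 0.684]
ft_force: [-2.1, 1.1, 5.8]
grip_width: 0.73
```

```bash
python3 -m handwheel '0 0 0 0 0 0 55; -5 0 0 0 0 0 55; -10 0 0 0 0 0 55; -15 0 0 0 0 0 55; -25 0 0 0 0 0 55; -30 0 0 0 0 0 55; -35 0 0 0 0 0 55; -35 0 0 0 0 0 55'
python3 -m handwheel '0 0 0 0 0 0 55; 0 0 0 0 0 0 55'
python3 - <<'E'
from h import *
from workcell import manip,cams
o=manip.get_obs(); c=cams.camera("wrist"); P=cloud(c,o); cv2.imwrite("pics/w10.png",c["color"]); print(o["position"],o["grip_width"],o["ft_force"])
hsv=cv2.cvtColor(c["color"],cv2.COLOR_BGR2HSV)
m=(hsv[...,0]>95)&(hsv[...,0]<115)&(hsv[...,1]>80); m[375:]=0; m[:,:205]=0; m[:,350:]=0
q=P[m&(P[...,2]>.13)]; q=(q-o["position"])@R.from_quat(o["ee_rot"]).as_matrix()
s=least_squares(lambda x:np.linalg.norm(q-x,axis=1)-.032,[-.02,0,0],loss="soft_l1",f_scale=.001); print("ball in tool",s.x.round(4),np.median(abs(s.fun)),len(q))
plan(o,[.5452,.1398,.20],np.radians(83.7))
E
```

```text
clock: 24.4
position: [0.6277, -0.2675, 0.1702]
ee_rot: [0.182, 0.683, -0.182, 0.683]
ft_force: [1.5, 0.4, -3.2]
grip_width: 0.726
clock: 24.6
position: [0.6282, -0.2676, 0.1692]
ee_rot: [0.182, 0.683, -0.182, 0.684]
ft_force: [-0.0, 0.1, -3.7]
grip_width: 0.73
[ 0.62823595 -0.26759331  0.16921175] 0.7303813473470211 [-0.02575547  0.12153266 -3.66664814]
ball in tool [-0.0189 -0.0002 -0.0006] 0.0002996211823910605 19726
shift now-axes mm [ -31.   312.2 -274.5] rotvec [-4.103e-01  1.900e-03 -4.000e-04] deg 23.5
tool y [0.497 0.868 0.001] z [ 0.868 -0.497  0.002] q7 1.66
```

View pics/w10.png

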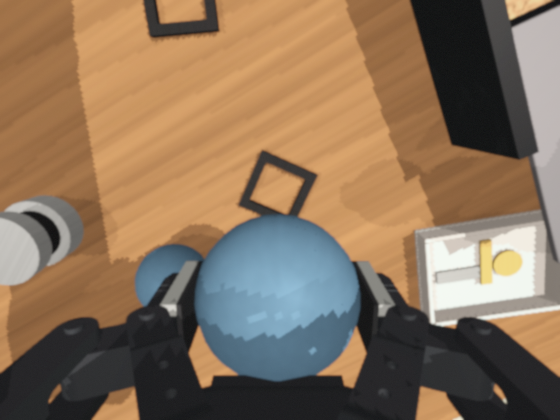

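The ball is held (−3.5 N) and its frame is empty at (278,185). I carry it high to the left well.

```bash
python3 -m handwheel '-15 0 0 0 0 0 55; -16 0 0 0 0 0 55; 0 16 -14 0 0 0 55; 0 28 -25 0 0 0 55; 0 30 -27 0 0 0 55; 0 30 -27 0 0 0 55; 0 30 -27 0 0 0 55; 0 30 -27 0 0 0 55'
python3 -m handwheel '0 30 -27 0 0 0 55; 0 30 -27 0 0 0 55; 0 30 -26 0 0 0 55; 0 28 -24 0 0 0 55; 0 20 -16 0 0 0 55; 0 10 -8 0 0 0 55; 0 0 0 -0.1 0 0 55; 0 0 0 -0.1 0 0 55'
python3 -m handwheel '0 0 0 -0.1 0 0 55; 0 0 0 -0.1 0 0 55; 0 0 0 -0.01 0 0 55; 0 0 0 0 0 0 55; 0 0 0 0 0 0 55'
python3 - <<'E'
from h import *
from workcell import manip,cams
o=manip.get_obs(); c=cams.camera("wrist"); cv2.imwrite("pics/w11.png",c["color"]); plan(o,[.5452,.1398,.0231],np.radians(83.7)); print(o["position"],o["grip_width"],o["ft_force"])
E
```

```text
clock: 25.45
position: [0.5817, -0.0507, 0.1999]
ee_rot: [0.182, 0.683, -0.182, 0.684]
ft_force: [1.2, 1.1, -1.5]
grip_width: 0.726
clock: 26.25
position: [0.5448, 0.1393, 0.1995]
ee_rot: [0.111, 0.698, -0.112, 0.698]
ft_force: [0.7, -0.8, -2.3]
grip_width: 0.726
clock: 26.75
position: [0.5446, 0.1396, 0.199]
ee_rot: [0.04, 0.706, -0.04, 0.706]
ft_force: [0.6, -0.1, -3.3]
grip_width: 0.728
shift now-axes mm [175.9   0.3   0.5] rotvec [-0.0032  0.0002 -0.0001] deg 0.2
tool y [0.113 0.994 0.   ] z [ 0.994 -0.113  0.   ] q7 1.26
[0.54462693 0.13957326 0.19902565] 0.7278957355879146 [ 0.61533705 -0.11297961 -3.27646649]
```

View pics/w11.png

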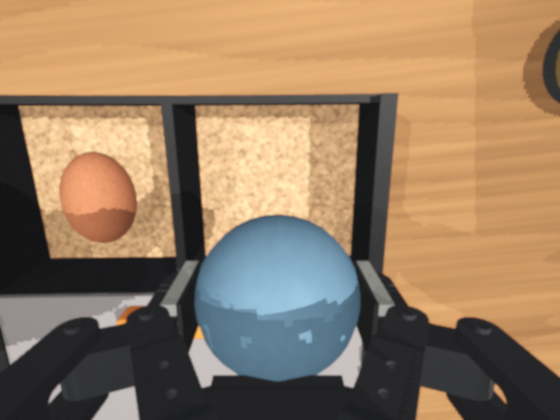

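The ball is centred over the left well, with the divider at x≈185 and the rail at x≈380. I lower it 165 mm, then feel for the floor.

```bash
python3 -m handwheel '15 0 0 0 0 0 55; 22 0 0 0 0 0 55; 25 0 0 0 0 0 55; 25 0 0 0 0 0 55; 25 0 0 0 0 0 55; 25 0 0 0 0 0 55; 18 0 0 0 0 0 55; 8 0 0 0 0 0 55'
python3 -m handwheel '3 0 0 0 0 0 55; 2 0 0 0 0 0 55; 0 0 0 0 0 0 55; 0 0 0 0 0 0 55'
```

```text
clock: 27.6
position: [0.5429, 0.1395, 0.0331]
ee_rot: [0.038, 0.707, -0.04, 0.705]
ft_force: [0.6, -0.2, -2.0]
grip_width: 0.727
clock: 28.0
position: [0.5449, 0.1403, 0.0315]
ee_rot: [0.039, 0.706, -0.039, 0.706]
ft_force: [-0.1, -0.1, -1.9]
grip_width: 0.728
```

```bash
python3 -m handwheel '2 0 0 0 0 0 55; 2 0 0 0 0 0 55; 1 0 0 0 0 0 55; 0 0 0 0 0 0 55; 0 0 0 0 0 0 55'
```

```text
clock: 28.5
position: [0.5444, 0.1401, 0.0258]
ee_rot: [0.039, 0.706, -0.039, 0.706]
ft_force: [0.3, 0.1, -2.3]
grip_width: 0.727
```

```bash
python3 -m handwheel '1 0 0 0 0 0 55; 0 0 0 0 0 0 55; 0 0 0 0 0 0 55'
```

```text
clock: 28.8
position: [0.5444, 0.1401, 0.0248]
ee_rot: [0.039, 0.706, -0.039, 0.706]
ft_force: [1.1, -0.4, -2.9]
grip_width: 0.731
```

```bash
python3 -m handwheel '1 0 0 0 0 0 55; 0 0 0 0 0 0 55; 0 0 0 0 0 0 55'
```

```text
clock: 29.1
position: [0.5444, 0.1401, 0.0238]
ee_rot: [0.039, 0.706, -0.039, 0.706]
ft_force: [0.4, 0.3, -2.6]
grip_width: 0.731
```

```bash
python3 -m handwheel '1 0 0 0 0 0 55; 0 0 0 0 0 0 55; 0 0 0 0 0 0 55'
```

```text
clock: 29.4
position: [0.5445, 0.1401, 0.0228]
ee_rot: [0.039, 0.706, -0.039, 0.706]
ft_force: [0.4, -0.3, -1.6]
grip_width: 0.722
```

```bash
python3 -m handwheel '1 0 0 0 0 0 55; 0 0 0 0 0 0 55; 0 0 0 0 0 0 55'
```

```text
clock: 29.7
position: [0.5445, 0.1401, 0.0219]
ee_rot: [0.039, 0.706, -0.039, 0.706]
ft_force: [-0.4, 0.2, -0.2]
grip_width: 0.724
```

```bash
python3 -m handwheel '0.5 0 0 0 0 0 55; 0 0 0 0 0 0 55; 0 0 0 0 0 0 55'
```

```text
clock: 30.0
position: [0.5445, 0.1401, 0.0214]
ee_rot: [0.039, 0.706, -0.039, 0.706]
ft_force: [-0.2, -0.2, 0.7]
grip_width: 0.729
```

The floor carries the ball. I release it slowly.

```bash
python3 -m handwheel '0 0 0 0 0 0 63; 0 0 0 0 0 0 64; 0 0 0 0 0 0 65; 0 0 0 0 0 0 67; 0 0 0 0 0 0 70; 0 0 0 0 0 0 75; 0 0 0 0 0 0 80; 0 0 0 0 0 0 84' 20
python3 -m handwheel '0 0 0 0 0 0 84; 0 0 0 0 0 0 84; -5 0 0 0 0 0 84; -10 0 0 0 0 0 84; -15 0 0 0 0 0 84; -25 0 0 0 0 0 84; -35 0 0 0 0 0 84; -40 0 0 0 0 0 84'
python3 -m handwheel '-40 0 0 0 0 0 84; -40 0 0 0 0 0 84; -25 0 0 0 0 0 84; 0 0 0 0 0 0 84; 0 0 0 0 0 0 84'
cat > chk.py <<'E'
from eggfit import *
from eye import *
import sys
o=run(sys.argv[1]); P=np.load("/tmp/P.npy"); print(o["clock"],o["position"],o["ft_force"])
c=cams.camera("scene"); P=cloud(c); hsv=cv2.cvtColor(c["color"],cv2.COLOR_BGR2HSV)
m=((hsv[...,0]>10)&(hsv[...,0]<22)&(hsv[...,1]>200)&(hsv[...,2]>150)&(P[...,2]>.1)&(P[...,2]<.125)); print("bar",P[m].mean(0) if m.any() else 0)
cv2.imwrite(f"pics/{sys.argv[1]}s.png",c["color"])
E
python3 chk.py w12
```

```text
clock: 30.8
position: [0.5444, 0.1401, 0.0213]
ee_rot: [0.039, 0.706, -0.039, 0.706]
ft_force: [-0.6, -0.8, 0.4]
grip_width: 0.981
clock: 31.6
position: [0.544, 0.1397, 0.1533]
ee_rot: [0.039, 0.706, -0.039, 0.706]
ft_force: [0.4, 0.1, 0.5]
grip_width: 0.98
clock: 32.1
position: [0.5445, 0.14, 0.2574]
ee_rot: [0.039, 0.706, -0.039, 0.706]
ft_force: [0.1, -0.4, -0.3]
grip_width: 0.986
egg 0.79 [90.5, 145.5, 67.1, 77.1] top 0.07009516540595839 ((531.1458740234375, -16.12010955810547), (56.59797668457031, 79.23741149902344), 82.0848159790039)
 fit [ 0.5303 -0.018   0.0384  3.0698] yaw deg 175.88415726605828 res 0.00043
ball 0.9 [247.2, 147.2, 60.2, 61.1] (array([0.5435317 , 0.14044963, 0.04045632]), np.float64(0.0003207349676409947))
ball 0.65 [93.1, 144.9, 64.0, 78.5] (array([ 0.5289577 , -0.01797995,  0.03826333]), np.float64(0.001695522506358179))
32.1 [0.54454036 0.13995742 0.25737516] [ 0.14311797 -0.36653955 -0.26823206]
bar [0.63089495 0.05338734 0.1079375 ]
```

View pics/w12.png

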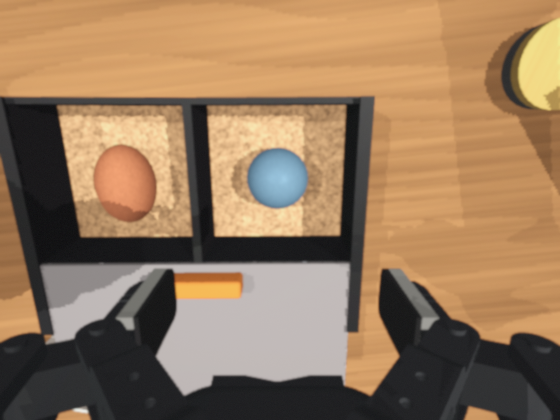

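View pics/w12s.png

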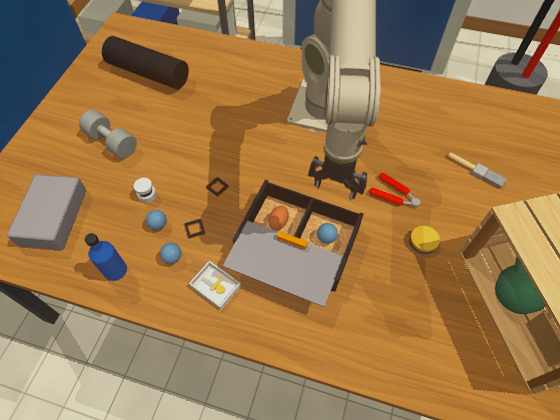

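Both pieces lie in their wells: the egg at (125,183) and the ball at (278,178). The lid bar is still at its stop position. One repeat look to check that nothing moves, then I hand in.

```bash
python3 -m handwheel '0 0 0 0 0 0 84; 0 0 0 0 0 0 84; 0 0 0 0 0 0 84; 0 0 0 0 0 0 84; 0 0 0 0 0 0 84' && python3 chk.py w13
python3 - <<'E'
from h import *
from workcell import cams
P=np.load("/tmp/P.npy")
a=np.radians(-6.3); ex=np.array([np.cos(a),np.sin(a)]); O=np.array([.5363,.0613])
b=(P[...,:2]-O)@ex*1000; z=P[...,2]*1000
m=(abs(z-110)<4)&(b>60)&(b<120); print("bar box x",np.percentile(b[m],[1,50,99]))
c=cams.camera("side"); Q=cloud(c)
for t in ["spring_grip","door_stop","key_tray","tin"]:
    for r in cams.outline_of("side",t)[:1]: q=Q[r["region"]]; print(t,round(r["conf"],2),np.nanmin(q,0).round(3),np.nanmax(q,0).round(3))
E
```

```text
clock: 32.8
position: [0.5444, 0.14, 0.2563]
ee_rot: [0.039, 0.706, -0.039, 0.706]
ft_force: [0.4, -0.5, -0.0]
grip_width: 0.979
egg 0.58 [92.3, 144.9, 63.8, 78.9] top 0.07005870995973079 ((531.3297729492188, -15.923534393310547), (56.398807525634766, 81.0218505859375), 79.71440887451172)
 fit [ 0.5303 -0.018   0.0385  3.0665] yaw deg 175.6955477218037 res 0.00044
ball 0.94 [245.4, 149.9, 63.4, 58.4] (array([0.54354541, 0.14040484, 0.04047448]), np.float64(0.00034532894950020654))
32.8 [0.54444063 0.14004945 0.25628626] [ 0.41279501 -0.54895009 -0.03657902]
bar [0.63091909 0.05373981 0.10800114]
bar box x [81.53893912 89.0401563  98.8504101 ]
spring_grip 0.94 [ 0.254  0.228 -0.006] [0.364 0.403 0.031]
door_stop 0.58 [ 0.525 -0.501 -0.004] [ 0.59  -0.393  0.067]
key_tray 0.75 [ 0.731 -0.207 -0.006] [ 0.861 -0.031  0.031]
tin 0.86 [ 0.428  0.375 -0.003] [0.511 0.509 0.037]
```

```bash
python3 -c "
from workcell import hand_in; print(hand_in())"
```

```text
the job is handed in; nothing more can be done
None
```

The lid is pushed back to its stop, the terracotta egg is in the right well, and the blue ball is in the left well. I handed the job in at about 33 s; no verdict was reported.

**Lid:** I pushed the bar until it stopped moving, with the wrist force reaching 33 N. My last measurement puts the joint at about 0.154–0.156 m, against the 0.147 m needed.

**Ball and egg:** I lowered each one in small steps until the floor carried it (about 0.5–0.7 N net push), then opened the fingers slowly. I took the ball nearest the base, 0.68 m away and the only one on a black frame.

**Last checks:**
- **Placement:** Egg and ball are both within 3 mm of their well centres sideways, with centres about 28–30 mm above the floors. Neither moved between two looks 0.7 s apart.
- **Robot:** The arm was clear of everything, about 0.25 m above the table.
- **Bystanders:** The hand gripper sits where it was. For the tin, door stop and key tray, one edge of the network's outline reached 35–45 mm further in the last side view. Their other edges stayed within about 10 mm, and the arm never went near them. I took that for outline noise and did not check it further.
- **Networks:** The network missed the egg in one wrist view and once labelled it a ball. I settled both cases from the depth data.

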